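# Dress the snack dish and present it with a quarter turn

### The job

Drop the two bamboo picks, point down, into the two holes of the snack dish's pick holder, one in each, while the dish still stands on its trivet. Then take the dish by the bar of its handle, lift it straight up and, once it is clear, turn it a quarter turn anticlockwise (seen from above) over the trivet, keeping it level all the while so that the loose sesame ball stays in the middle. Finish holding the dish still and level about 10 cm above the trivet, without setting it down or letting go, and leave the other crockery and bottles where they are.

Things in the scene. Friction and masses are not known exactly. Their poses are not given: they have to be found in the camera images.
- dish: Round snack dish, white melamine, 194 mm across, rim 30 mm high, about 0.35 kg. Inside it is a shallow cone sloping 8 degrees down to the middle (surface there 10 mm above the underside). Origin: centre of the underside (10 mm above the ledge at the start, on the trivet), z up. Handle along its x axis; pick holder on its -y side.
- bar (a point): middle of the dish's bamboo handle bar, 118 mm above the dish's origin, axes as the dish's. The bar is straight and level, 196 mm long along the dish's x, 12 mm wide (y), 16 mm tall, on two posts at x = +-94 mm. Grip it here, fingers closing along the dish's y.
- holder (a point): top centre of the pick holder, a white block outside the rim at dish y = -110 mm: 66 mm along x, 28 mm along y, from 6 to 56 mm above the dish's origin, with two square holes. At the start it is on the robot's right (world -y, give or take 20 degrees).
- hole_a (a point): mouth (centre, at the block's top) of the pick holder's hole at dish x = -18 mm, y = -110 mm, z = 56 mm; hole 14 mm square, 44 mm deep, closed at the bottom; the frame is that of the dish
- hole_b (a point): mouth of the other hole, alike, at dish x = +18 mm, y = -110 mm, z = 56 mm
- trivet: square bamboo trivet under the dish, fixed, 160 x 160 x 10 mm; origin: centre of its underside, on the ledge. At the start the dish stands centred on it with axes parallel to the trivet's within about 2 degrees; its yaw differs from run to run.
- ball_center (a point): centre of the loose sesame ball, brown, 40 mm across, about 35 g, which lies free in the middle of the dish (its centre 30 mm above the dish's origin)
- pick_1: bamboo pick 124 mm long, about 12 g, standing point down in the bamboo stand: round shaft 9 mm thick with a chamfered foot, and at the top a flat paddle 9 mm (along its x) by 14 mm (along its y) by 36 mm tall, centred 106 mm above the foot. Origin: centre of the foot, z up the shaft; x and y start parallel to the stand's.
- pick_2: the other pick, just the same
- stand: bamboo block, fixed, 44 mm (its x) by 94 mm (its y) by 56 mm tall, origin: centre of the underside; two 11 mm square holes 48 mm deep at y = -25 and +25 mm hold pick_1 and pick_2 upright, so the paddles stand 76 mm out of it
- teacup: bystander: white ceramic cup, 70 mm across, 68 mm tall; origin under its centre
- spice_jar: bystander: glass jar, 48 mm across, 85 mm tall; origin under its centre
- ramen_bowl: bystander: ceramic bowl, 160 mm across, 75 mm tall; origin under its centre
- sauce_bottle: bystander: brown glass bottle, 52 mm across, 170 mm tall; origin under its centre
- side_plate: bystander: small melamine plate, 130 mm across, 18 mm tall; origin under its centre
Things that resemble listed ones, but are neither listed nor needed, are in the scene too. Several things look just like the trivet: the one meant starts farthest to the robot's left.

How it is judged:
On the way, in this order (a step that is already met when the one before it is completed fails the run):
1. both picks stand point down in the dish's holder, one in each hole, with the dish still on its trivet (((horizontal distance between pick_1 and hole_a below 0.01 m and z of each of pick_1, pick_2 in the frame of dish below 0.02 m and angle between the z axis of each of pick_1, pick_2 and the z axis of dish, either way round below 0.2 rad and horizontal distance between pick_2 and hole_b below 0.01 m) or (horizontal distance between pick_1 and hole_b below 0.01 m and z of each of pick_1, pick_2 in the frame of dish below 0.02 m and angle between the z axis of each of pick_1, pick_2 and the z axis of dish, either way round below 0.2 rad and horizontal distance between pick_2 and hole_a below 0.01 m)) and height (world z) of dish below 0.016 m), for 0.2 s.
2. the dish is lifted straight up off the trivet, at least 2 cm, not yet turned by more than about 25 degrees (height (world z) of dish above 0.03 m and angle between the x axis of dish and the x axis of trivet, either way round below 0.45 rad and contact force between dish and trivet below 0.1 N), for 0.1 s.
At the end, for the whole second after the job is handed in: Fingers hold the dish still, level (6 deg), 6 to 18 cm above the trivet and within 6 cm of its centre, turned a quarter turn anticlockwise (12 deg) from the trivet's axes, pick holder on the trivet's +x side; ball within 12 mm of the middle; a pick in each hole (height (world z) of dish between 0.07 and 0.19 m and horizontal distance between dish and trivet below 0.06 m and angle between the x axis of dish and the y axis of trivet, either way round below 0.22 rad and x of each of hole_a, hole_b in the frame of trivet above 0.04 m and angle between dish's own z axis and vertical below 0.1 rad and horizontal distance between ball_center and dish below 0.012 m and z of ball_center in the frame of dish below 0.036 m and linear speed of dish below 0.03 m/s and angular speed of dish below 0.15 rad/s and contact force between the fingers and dish above 2 N and contact force between dish and trivet below 0.1 N and ((horizontal distance between pick_1 and hole_a below 0.01 m and z of each of pick_1, pick_2 in the frame of dish below 0.02 m and angle between the z axis of each of pick_1, pick_2 and the z axis of dish, either way round below 0.2 rad and horizontal distance between pick_2 and hole_b below 0.01 m) or (horizontal distance between pick_1 and hole_b below 0.01 m and z of each of pick_1, pick_2 in the frame of dish below 0.02 m and angle between the z axis of each of pick_1, pick_2 and the z axis of dish, either way round below 0.2 rad and horizontal distance between pick_2 and hole_a below 0.01 m))); the arm keeps its last pose, push and grip.
It fails at once if the ball rolls away from the middle of the dish (more than 3 cm) (horizontal distance between ball_center and dish above 0.03 m).
It fails at once if the dish is tipped by more than about 14 degrees (angle between dish's own z axis and vertical above 0.25 rad).
It fails at once if the teacup, spice jar, ramen bowl, sauce bottle or side plate is displaced by more than 3 cm (distance of any of teacup, spice_jar, ramen_bowl, sauce_bottle, side_plate from where it was at the start of the episode above 0.03 m).
It also fails if it takes over 72 s, if anything falls off the work surface, if the arm or the gripper's body presses on something with over 40 N, if the wrist force passes 120 N, or if a joint passes its speed limit or range.

### The arm

A 6-joint arm with a two-finger parallel gripper is mounted at the origin on the work surface. World frame = base frame: x ahead of the robot, y to its left, z up, the work surface at z = 0. Lengths are in m, angles in rad, forces in N, time in s.
With the tool pointing down it reaches from about 0.35 to 0.975 m from the base axis. Payload 4.9 kg.
Tool frame: the origin (TCP) lies midway between the tips of the shut fingers; the grasp point (between the pads) lies ctrl.tcp_to_grasp behind it (ctrl.tcp_to_grasp is the distance from the TCP to the grasp point, in m); z points along the fingers, y is the direction in which the jaws open and shut (so a half turn about z gives the same grasp; the last joint's range is limited). The gripper opens to 85 mm and grips with 20 to 120 N. Pads are 22 mm wide; open, the fingers measure 114 mm over their backs; the gripper's body (76 mm by 85 mm) begins 54 mm behind the grasp point. The pads swing forward as they close: fully open they stand 13 mm farther back than shut.
Start: joints at [-1.421, 0.053, 1.613, -0, 1.476, -0.119], TCP at [0.166, -0.603, 0.231] pointing down, gripper open.
Joint ranges: [-3.01, 3.01], [-1.01, 2.22], [0.06, 2.58], [-1.02, 4.17], [0.09, 2.62], [-3.14, 3.14]. Speed limits (rad/s): [2.57, 2.57, 3.14, 3.14, 3.14, 3.14].

### API

Orientations are given as a rotation vector (axis times angle).
In Python, from station import ctrl, get_image, calibration, finish_job, models gives the robot as it stands.
- The arm moves only by the shell command python3 -m creep 'ROWS' [FORCE]. ROWS is JSON, a list of rows, each a list of 7 numbers: the opening, from 0 (shut) to 1 (fully open), then the shift along the tool's x, y, z in m, then the turn, a rotation vector about the tool's x, y, z in degrees. A call has 1 to 20 rows; each row shifts and turns the commanded pose from where the row before left it, along the tool's axes as they then stand; what a row does not reach is not made up. A row lasts 1/10 s, in which the tool goes at most 50 mm and 8.59 degrees, less where a joint would pass 70% of its speed; a pose out of reach is approached as far as the arm can. A call with a gripper value outside its range is refused whole. The fingers move at their own pace and stop on an object; FORCE is the grip in N (left out, the last holds). Time passes only in rows, so rows that do not move let the fingers close. It gives the time, the measured TCP pose, the force and the opening at its end, in the units of the state.
- ctrl.get_obs(): the state, without advancing time (a new reading comes with each control period).
- get_image(name): name is "side" or "top"; returns the picture (400x640x3 uint8, red, green, blue); there is no depth.
- calibration(name): a dict with "mtx" (3x3 intrinsics, pixels), "R" (3x3) and "t" (3): a world point X has camera coordinates R X + t. Camera axes: x right, y down, z forward; pixel columns grow to the right and rows downward; lengths in m; the calibration is good to about 2 mm. A picture is of the moment at which its call begins. calibration takes no time and is no camera call.
- finish_job(): hands the job in, once; it reports no verdict.
Trained networks look in the newest picture that a camera, given by its name, has taken for a name from the list of things; names that differ only in an ending like _2 or _b are one class to them, and where a whole thing is asked for, a point or a joint stands for the part that bears it (a point fixed in the world has none). Each returns a list of dicts, best first, with "conf" (0 to 1); they miss things now and then, are a little off and sometimes report something else, mostly with a low value. They report only what shows in the picture. A call takes as long as a camera call. They do not tell look-alikes from the thing itself.
- models.search_frame(camera, name): "extent" ([left, top, right, bottom] in pixels, round what is visible of it).
The state is a dict: "t": time; "q": joint angles; "dq": joint speeds; "effort": joint torques, N m; "tool_pos": TCP position; "tool_rot": TCP orientation; "contact_force": force on the tool from outside, world axes, zero at the start; "wrist_torque": the same for the moment, N m; "opening": finger opening in m.
Only numpy, scipy, OpenCV 4.12 (cv2) and the standard library are available. Lean on these libraries where they do the work, as an engineer would, in place of code of your own. Each camera call takes 0.05 s, during which the arm holds its last target. There are 200 camera calls.

## Working session

There is one attempt and no reset: what is moved stays moved. The work goes in short steps, Python scripts to look and compute and a shell command to move; the robot and the scene stay as the last step left them, time stands still between calls to the robot, and variables do not carry over. Pictures are saved under pics/ and viewed, about 8 in all and at most 12, crops included, and the job is handed in when it is done.

```bash
mkdir -p pics; ls
cat > h.py <<'E'
import numpy as np,cv2
from station import ctrl,get_image,calibration,models
def save(cam,fn,crop=None,s=1):
    im=get_image(cam)
    c=im if crop is None else im[crop[1]:crop[3],crop[0]:crop[2]]
    cv2.imwrite('pics/'+fn,cv2.cvtColor(cv2.resize(c,None,fx=s,fy=s,interpolation=cv2.INTER_CUBIC),cv2.COLOR_RGB2BGR)); return im
def proj(cam,X):
    c=calibration(cam);R,t,K=map(np.array,(c['R'],c['t'],c['mtx']))
    p=(K@(R@np.atleast_2d(X).T+t.reshape(3,1))).T; return p[:,:2]/p[:,2:]
def onz(cam,uv,z):
    c=calibration(cam);R,t,K=map(np.array,(c['R'],c['t'],c['mtx']))
    o=-R.T@t.ravel(); d=R.T@np.linalg.inv(K)@np.array([uv[0],uv[1],1.]); return o+d*(z-o[2])/d[2]
E
python3 - <<'E'
from h import *
save('top','t0.png');save('side','s0.png')
for c in('top','side'):
    k=calibration(c);print(c,np.round(-np.array(k['R']).T@np.array(k['t']).ravel(),3),np.round(k['R'],2).tolist(),np.round(k['mtx'],0).tolist())
    for n in('dish','bar','holder','hole_a','trivet','ball_center','pick_1','stand'):
        print(c,n,[(np.round(d['extent']).astype(int).tolist(),round(d['conf'],2)) for d in models.search_frame(c,n)][:4])
print(ctrl.get_obs(),ctrl.tcp_to_grasp)
E
```

```text
pics
top [0.303 0.025 1.348] [[-0.02, -1.0, -0.01], [-0.99, 0.02, -0.16], [0.16, 0.0, -0.99]] [[390.0, 0.0, 317.0], [0.0, 390.0, 201.0], [0.0, 0.0, 1.0]]
top dish [([272, 149, 338, 215], 0.72)]
top bar [([344, 221, 372, 243], 0.26), ([279, 162, 327, 216], 0.22)]
top holder [([274, 151, 339, 218], 0.62)]
top hole_a [([273, 152, 338, 212], 0.68)]
top trivet [([276, 151, 341, 213], 0.75), ([346, 220, 373, 241], 0.74), ([404, 256, 453, 306], 0.62), ([278, 203, 327, 212], 0.56)]
top ball_center []
top pick_1 []
top stand [([390, 201, 419, 225], 0.88), ([278, 203, 325, 213], 0.43)]
side [ 0.457 -0.849  0.646] [[1.0, -0.06, 0.0], [-0.03, -0.53, -0.85], [0.06, 0.85, -0.53]] [[391.0, 0.0, 314.0], [0.0, 391.0, 198.0], [0.0, 0.0, 1.0]]
side dish [([395, 236, 422, 276], 0.58), ([298, 171, 366, 238], 0.56)]
side bar [([297, 174, 371, 240], 0.68)]
side holder [([298, 172, 367, 239], 0.65), ([308, 217, 365, 236], 0.61)]
side hole_a [([297, 170, 367, 235], 0.71), ([296, 253, 304, 287], 0.71)]
side trivet [([308, 218, 366, 234], 0.82), ([127, 309, 231, 383], 0.64)]
side ball_center [([329, 196, 343, 210], 0.67)]
side pick_1 [([294, 269, 300, 302], 0.73), ([297, 249, 305, 284], 0.48)]
side stand [([280, 276, 313, 330], 0.86)]
{'t': 0.9, 'q': array([-1.42103046e+00,  5.26944211e-02,  1.61288647e+00, -4.25856259e-05,
        1.47600677e+00, -1.18977221e-01]), 'dq': array([ 0.00047209,  0.00175496,  0.00036814, -0.00056708,  0.0009229 ,
       -0.00130514]), 'effort': array([ 4.92969139e-04, -3.93685842e+01, -3.70465064e+01, -3.64864798e-05,
        5.07476707e-04, -5.92562543e-06]), 'tool_pos': array([ 0.16595009, -0.602549  ,  0.23131513]), 'tool_rot': array([ 3.11326701e+00,  4.20876980e-01, -6.64642623e-05]), 'contact_force': array([-0.80110028, -0.25140293,  0.86418092]), 'wrist_torque': array([ 0.03686434, -0.0174364 , -0.00645712]), 'opening': 0.08540786246153613} 0.0187
```

Run:
```python
import cv2,numpy as np
a=cv2.imread('pics/t0.png')[130:330,250:500];b=cv2.imread('pics/s0.png')[150:350,250:500]
a=cv2.resize(a,None,fx=3.2,fy=3,interpolation=cv2.INTER_CUBIC);b=cv2.resize(b,None,fx=3.2,fy=3,interpolation=cv2.INTER_CUBIC)
cv2.imwrite('pics/t0c.png',a);cv2.imwrite('pics/s0c.png',b)
```

```text
(no output)
```

View pics/t0c.png

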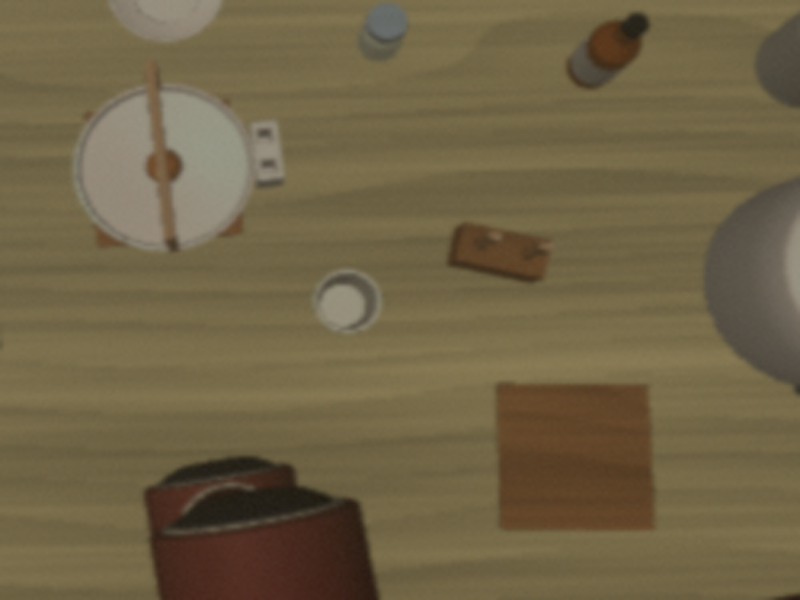

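View pics/s0c.png

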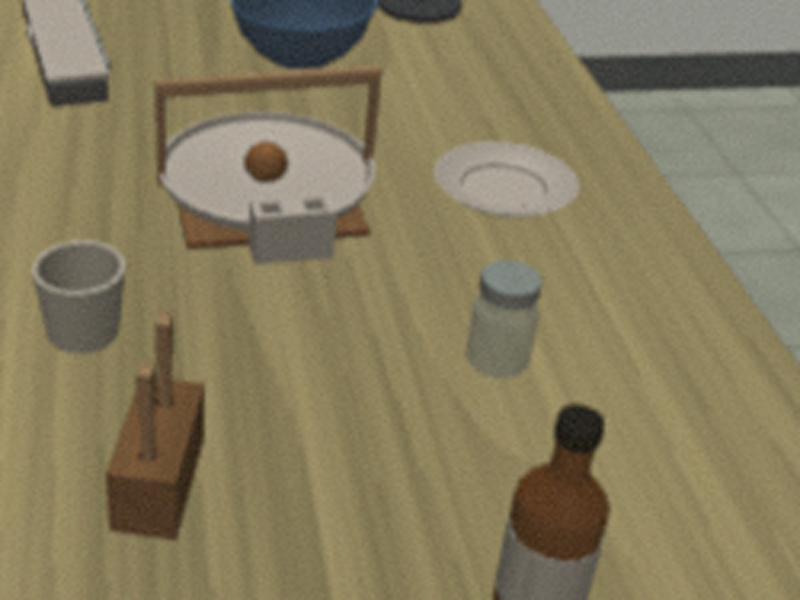

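View pics/s0.png

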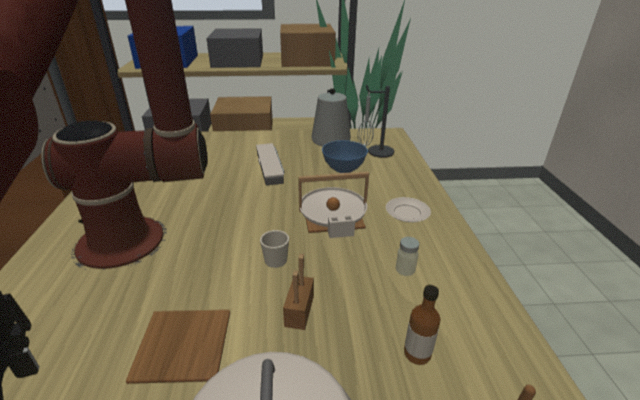

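Target dish is at top px (272‑338,149‑215), side (298‑368,172‑239). The trivet look-alikes are the board under the dish, top (276‑341,151‑213), and the bare board, top (404‑453,256‑306). The one under the dish is farthest left (world +y), so it is the one meant, and the crop above confirms it. The stand is at top (390‑419,201‑225), with the picks leaning out of it in view. Next I fit the poses from both cameras.

```bash
cat > fit.py <<'E'
from h import *
from scipy.optimize import least_squares
def fit(obs,x0):
    # obs: list (cam,(u,v),(lx,ly,wz)); pose x,y,yaw
    def W(p,l): c,s=np.cos(p[2]),np.sin(p[2]); return np.array([p[0]+c*l[0]-s*l[1],p[1]+s*l[0]+c*l[1],l[2]])
    f=lambda p:np.concatenate([proj(c,W(p,l))[0]-uv for c,uv,l in obs])
    r=least_squares(f,x0,x_scale=[.01,.01,.05],loss='soft_l1'); return r.x,r.fun.reshape(-1,2),W
E
python3 - <<'E'
from fit import *
T=lambda u,v:(250+u/3.2,130+v/3); S=lambda u,v:(250+u/3.2,150+v/3)
obs=[('top',T(265,131),(.018,-.11,.066)),('top',T(268,163),(-.018,-.11,.066)),('top',T(152,65),(.098,0,.136)),('top',T(172,247),(-.098,0,.136)),
('side',S(271,208),(-.018,-.11,.066)),('side',S(315,204),(.018,-.11,.066)),('side',S(266,161),(0,0,.04)),('side',S(157,83),(-.098,0,.134)),('side',S(380,69),(.098,0,.136))]
p,r,W=fit(obs,[.5,.1,0]);print(np.round(p,4),np.round(r,1).tolist())
o2=[('top',T(496,236),(0,.025,.132)),('top',T(545,245),(0,-.025,.132)),('side',S(164,316),(0,.025,.132)),('side',S(147,370),(0,-.025,.132)),
('side',S(111,477),(-.022,-.047,.056)),('side',S(184,480),(.022,-.047,.056)),('side',S(204,385),(.022,.047,.056)),('side',S(141,380),(-.022,.047,.056))]
p,r,W=fit(o2,[.4,-.2,0]);print(np.round(p,4),np.round(r,1).tolist())
import cv2
a=cv2.imread('pics/t0.png');b=cv2.imread('pics/s0.png')
f=lambda im,c:cv2.resize(im[c[1]:c[3],c[0]:c[2]],(400,300),interpolation=cv2.INTER_CUBIC)
cv2.imwrite('pics/c1.png',np.vstack([np.hstack([f(a,(315,160,355,190)),f(a,(385,195,429,228))]),np.hstack([f(b,(318,205,374,247)),f(b,(272,250,328,292))])]))
E
```

```text
[0.5724 0.0831 0.0894] [[0.5, -0.1], [0.9, -0.4], [-0.4, -3.4], [-0.1, -4.1], [-0.3, -0.2], [-0.4, -0.1], [-0.4, 0.4], [-1.1, 0.0], [-0.1, -1.0]]
[ 0.4667 -0.2695 -0.2047] [[0.3, -1.7], [0.8, -1.9], [-0.1, 0.6], [0.8, -0.3], [-0.2, -0.4], [-0.9, 1.0], [-0.3, -0.9], [-0.7, -1.3]]
```

View pics/c1.png

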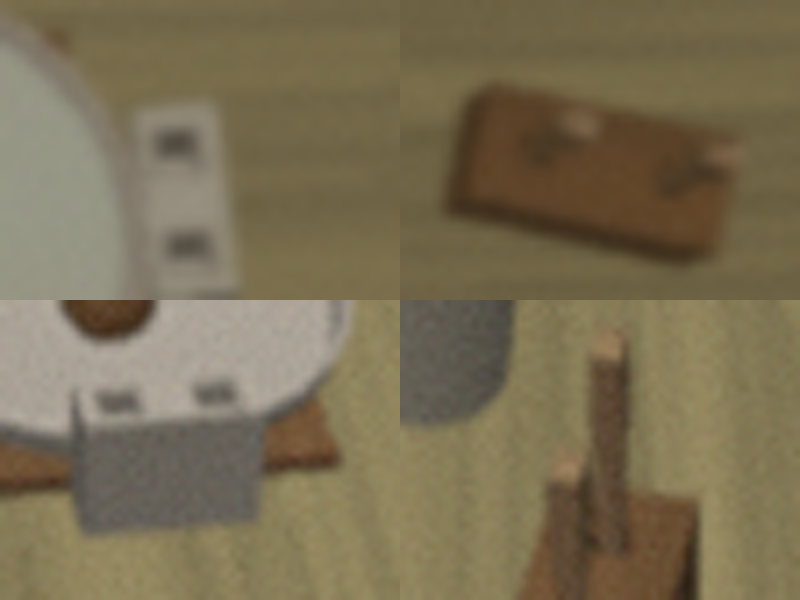

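Run:
```python
from fit import *
def tri(a,b):
    f=lambda X:np.concatenate([proj('top',X)[0]-a,proj('side',X)[0]-b])
    r=least_squares(f,[.5,0,.1]);return np.round(r.x,4),np.round(r.fun,1)
print('pick1',tri((420.4,212.05),(295.8,273.8)));print('pick2',tri((405.1,208.75),(301.4,256.6)))
print('holeA',tri((333.9,184.6),(334.7,219.3)));print('holeB',tri((332.7,174.4),(348.4,218.1)))
T=lambda u,v:(250+u/3.2,130+v/3); S=lambda u,v:(250+u/3.2,150+v/3)
print('barends',tri(T(152,65),S(380,69)),tri(T(171,243),S(157,83)))
print('base x shadow', onz('top',(400.4,211.5),.056),onz('top',(415.3,214.8),.056))
```

```text
pick1 (array([ 0.4585, -0.2921,  0.1282]), array([-0.1, -1.1, -0.7,  0.1]))
pick2 (array([ 0.4705, -0.2444,  0.1294]), array([-0.1, -1.3, -0.8,  0.1]))
holeA (array([ 0.5644, -0.0257,  0.0634]), array([-0. , -0.5, -0.4,  0.1]))
holeB (array([ 0.6002, -0.0227,  0.0636]), array([-0. , -0.7, -0.5,  0.1]))
barends (array([0.6661, 0.0907, 0.1323]), array([ 0.1, -1.9, -1.6,  0.4])) (array([0.4731, 0.0757, 0.1324]), array([-0.2, -2. , -1.7,  0.3]))
base x shadow [ 0.46731565 -0.24470161  0.056     ] [ 0.45505194 -0.29353306  0.056     ]
```

```bash
python3 -m creep '[[1,0.024,-0.0147,0,0,0,0],[1,0.024,-0.0147,0,0,0,0],[1,0.024,-0.0147,0,0,0,0],[1,0.024,-0.0147,0,0,0,0],[1,0.024,-0.0147,0,0,0,0],[1,0.024,-0.0147,0,0,0,0],[1,0.024,-0.0147,0,0,0,0],[1,0.024,-0.0147,0,0,0,0],[1,0.024,-0.0147,0,0,0,0],[1,0.024,-0.0147,0,0,0,0],[1,0.024,-0.0147,0,0,0,0],[1,0.024,-0.0147,0,0,0,0],[1,0.024,-0.0147,0,0,0,0],[1,0.024,-0.0147,0,0,0,0],[1,0.024,-0.0147,0,0,0,0],[1,0,0,0,0,0,0]]' 60
python3 -m creep '[[1,0,0,0,0,0,-7.5],[1,0,0,0,0,0,-7.5],[1,0,0,0,0,0,-7.5],[1,0,0,0,0,0,-7.5],[1,0,0,0,0,0,-7.5],[1,0,0,0,0,0,-7.5],[1,0,0,0,0,0,-7.5],[1,0,0,0,0,0,-7.5],[1,0,0,0,0,0,0]]'
cat > st.py <<'E'
from h import *
from scipy.spatial.transform import Rotation as Ro
import sys
o=ctrl.get_obs();R=Ro.from_rotvec(o['tool_rot']).as_matrix()
th=np.degrees(np.arctan2(R[1,1],R[0,1]))
print('t',round(o['t'],2),'pos',np.round(o['tool_pos'],4),'th',round(th,2),'tilt',round(np.degrees(np.arccos(-R[2,2])),2),'q6',round(o['q'][5],2),'op',round(o['opening'],4),'F',np.round(o['contact_force'],1))
if len(sys.argv)>3:
    d=np.array([float(a) for a in sys.argv[1:4]])-o['tool_pos'];print('tool shift',np.round(R.T@d,4), 'turn_z' , round(-((float(sys.argv[4])-th+180)%360-180),1) if len(sys.argv)>4 else '')
E
python3 st.py .459 -.293 .231 -14.1
```

```text
t: 2.5
tool_pos: [0.456, -0.2923, 0.2314]
tool_rot: [-3.112, -0.427, -0.001]
contact_force: [-0.6, -0.4, 0.3]
opening: 0.0856
t: 3.4
tool_pos: [0.454, -0.295, 0.2313]
tool_rot: [2.487, 1.92, -0.001]
contact_force: [-0.2, 0.2, -0.1]
opening: 0.0857
t 3.4 pos [ 0.454  -0.295   0.2313] th -14.66 tilt 0.02 q6 -0.46 op 0.0857 F [-0.2  0.2 -0.1]
tool shift [0.0032 0.0043 0.0003] turn_z -0.6
```

```bash
python3 -m creep '[[1,0.003,0.004,0,0,0,0],[1,0,0,0.027,0,0,0],[1,0,0,0.027,0,0,0],[1,0,0,0.027,0,0,0],[1,0,0,0.027,0,0,0],[1,0,0,0.026,0,0,0],[1,0,0,0,0,0,0]]' 60
python3 - <<'E'
from h import *
a=save('top','t1.png')[190:240,380:450];b=save('side','s1.png')[225:315,260:340]
f=lambda i:cv2.resize(cv2.cvtColor(i,cv2.COLOR_RGB2BGR),(400,400),interpolation=cv2.INTER_CUBIC)
cv2.imwrite('pics/c2.png',np.hstack([f(a),f(b)]))
E
python3 st.py .459 -.293 .097 -14.1
```

```text
t: 4.1
tool_pos: [0.4567, -0.2904, 0.0929]
tool_rot: [-2.481, -1.914, 0.003]
contact_force: [-0.2, 0.2, 0.4]
opening: 0.0855
t 4.2 pos [ 0.4592 -0.2924  0.0974] th -14.66 tilt 0.04 q6 -0.45 op 0.0855 F [-0.8 -1.1  0.3]
tool shift [-0.0006 -0.      0.0004] turn_z -0.6
```

View pics/c2.png

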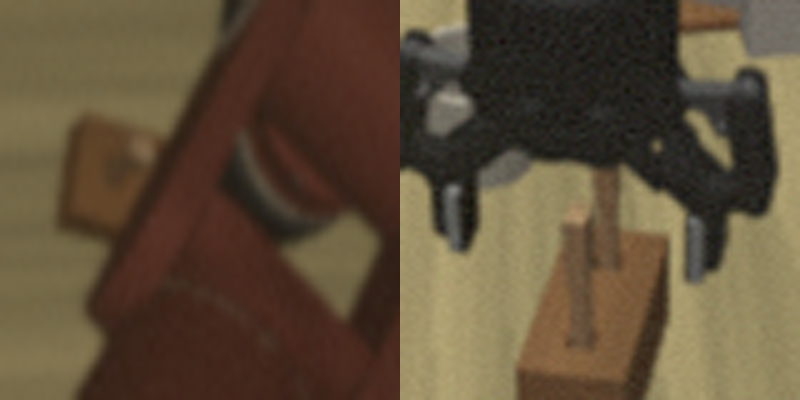

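The pads straddle pick_1 (crop x 455 and 697, pick at 575). I close on it and lift.

```bash
python3 -m creep '[[0,0,0,0,0,0,0],[0,0,0,0,0,0,0],[0,0,0,0,0,0,0],[0,0,0,0,0,0,0],[0,0,0,0,0,0,0],[0,0,0,0,0,0,0],[0,0,0,0,0,0,0],[0,0,0,0,0,0,0]]' 40
python3 st.py
```

```text
t: 5.0
tool_pos: [0.4587, -0.2924, 0.0976]
tool_rot: [-2.485, -1.921, 0.001]
contact_force: [-3.3, 0.4, 5.2]
opening: 0.0084
t 5.0 pos [ 0.4587 -0.2924  0.0976] th -14.6 tilt 0.07 q6 -0.45 op 0.0084 F [-3.3  0.4  5.2]
```

```bash
python3 -m creep '[[0,0,0,-0.01,0,0,0],[0,0,0,-0.02,0,0,0],[0,0,0,-0.025,0,0,0],[0,0,0,-0.025,0,0,0],[0,0,0,-0.025,0,0,0],[0,0,0,0,0,0,7.8],[0,0,0,0,0,0,7.8],[0,0,0,0,0,0,7.8],[0,0,0,0,0,0,7.8],[0,0,0,0,0,0,7.8],[0,0,0,0,0,0,7.8],[0,0,0,0,0,0,7.8],[0,0,0,0,0,0,7.8],[0,0,0,0,0,0,7.8],[0,0,0,0,0,0,0]]'
python3 -m creep '[[0,0.011,-0.017,0,0,0,0],[0,0.011,-0.017,0,0,0,0],[0,0.011,-0.017,0,0,0,0],[0,0.011,-0.017,0,0,0,0],[0,0.011,-0.017,0,0,0,0],[0,0.011,-0.017,0,0,0,0],[0,0.011,-0.017,0,0,0,0],[0,0.011,-0.017,0,0,0,0],[0,0.011,-0.017,0,0,0,0],[0,0.011,-0.017,0,0,0,0],[0,0.011,-0.017,0,0,0,0],[0,0.011,-0.017,0,0,0,0],[0,0.011,-0.017,0,0,0,0],[0,0.011,-0.017,0,0,0,0],[0,0.010,-0.0155,0,0,0,0],[0,0,0,0,0,0,0]]'
python3 st.py .6 -.025 .18 -84.9
```

```text
t: 6.5
tool_pos: [0.4596, -0.2925, 0.2027]
tool_rot: [3.138, 0.143, 0.003]
contact_force: [0.6, 0.6, 0.5]
opening: 0.0085
t: 8.1
tool_pos: [0.6003, -0.0233, 0.2024]
tool_rot: [-3.137, -0.149, -0.001]
contact_force: [-0.1, -0.1, 0.0]
opening: 0.0085
t 8.1 pos [ 0.6003 -0.0233  0.2024] th -84.57 tilt 0.06 q6 1.31 op 0.0085 F [-0.1 -0.1  0. ]
tool shift [-0.0005  0.0016  0.0224] turn_z 0.3
```

```bash
python3 -m creep '[[0,0,0.0015,0.011,0,0,0],[0,0,0,0.011,0,0,0],[0,0,0,0,0,0,0],[0,0,0,0,0,0,0]]'
python3 st.py
python3 - <<'E'
from h import *
b=save('side','s2.png');a=save('top','t2.png')
f=lambda i:cv2.resize(cv2.cvtColor(i,cv2.COLOR_RGB2BGR),None,fx=8,fy=8,interpolation=cv2.INTER_CUBIC)
cv2.imwrite('pics/c3.png',f(b[175:245,315:375]))
cv2.imwrite('pics/c3t.png',f(a[150:210,290:360]))
p=ctrl.get_obs()['tool_pos']
for n,X in dict(foot=[p[0],p[1],p[2]-.0895],top=[p[0],p[1],p[2]+.0345],holeB=[.6002,-.0235,.066],holeA=[.5644,-.027,.066]).items(): print(n,np.round((proj('side',X)[0]-[315,175])*8))
E
```

```text
t: 8.5
tool_pos: [0.5988, -0.0271, 0.1791]
tool_rot: [-3.138, -0.141, 0.003]
contact_force: [-0.5, -0.8, 0.2]
opening: 0.0085
t 8.5 pos [ 0.5988 -0.0271  0.1791] th -84.84 tilt 0.11 q6 1.31 op 0.0085 F [-0.5 -0.8  0.2]
foot [267. 283.]
top [288. -63.]
holeB [264. 341.]
holeA [155. 351.]
```

View pics/c3.png

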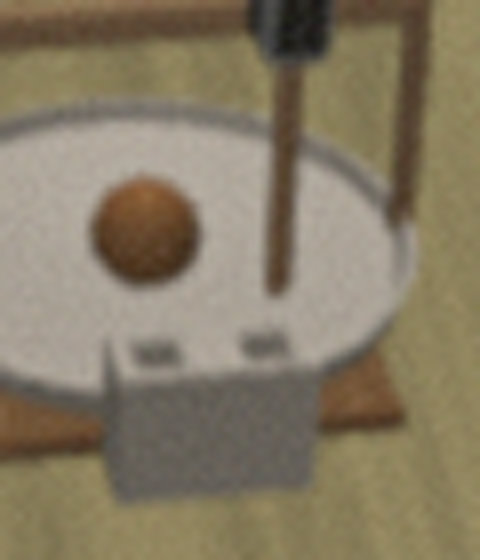

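Foot shows at crop (277,290) and hole B at (266,345). Against the projection, the hole sits about 2.7 mm in −x and 1 mm in +y of my estimate. I check the top view and then correct.

```bash
python3 -m creep '[[0,0,0,0,0,0,0],[0,0,0,0,0,0,0]]' ; python3 st.py .5975 -.0225 .165
```

```text
t: 8.8
tool_pos: [0.5998, -0.0267, 0.1809]
tool_rot: [3.138, 0.142, 0.001]
contact_force: [-0.4, 0.9, -0.4]
opening: 0.0086
t 8.8 pos [ 0.5998 -0.0267  0.1809] th -84.81 tilt 0.05 q6 1.31 op 0.0086 F [-0.4  0.9 -0.4]
tool shift [-0.002  -0.0044  0.0159] turn_z
```

View pics/c3t.png

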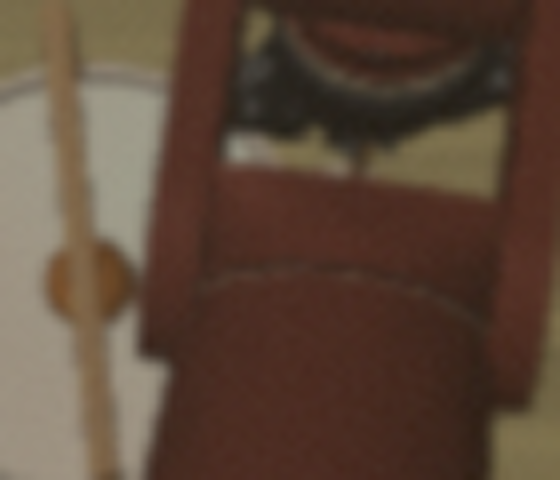

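```bash
python3 -m creep '[[0,-0.002,-0.0042,0,0,0,0],[0,0,0,0.009,0,0,0],[0,0,0,0.009,0,0,0],[0,0,0,0,0,0,0],[0,0,0,0,0,0,0],[0,0,0,0,0,0,0]]'
python3 st.py
python3 - <<'E'
from h import *
b=save('side','s3.png')
cv2.imwrite('pics/c4.png',cv2.resize(cv2.cvtColor(b[205:235,325:361],cv2.COLOR_RGB2BGR),None,fx=16,fy=16,interpolation=cv2.INTER_CUBIC))
E
```

```text
t: 9.4
tool_pos: [0.5973, -0.0227, 0.1624]
tool_rot: [3.138, 0.143, 0.0]
contact_force: [0.2, -0.1, -0.4]
opening: 0.0083
t 9.4 pos [ 0.5973 -0.0227  0.1624] th -84.8 tilt 0.01 q6 1.32 op 0.0083 F [ 0.2 -0.1 -0.4]
```

View pics/c4.png

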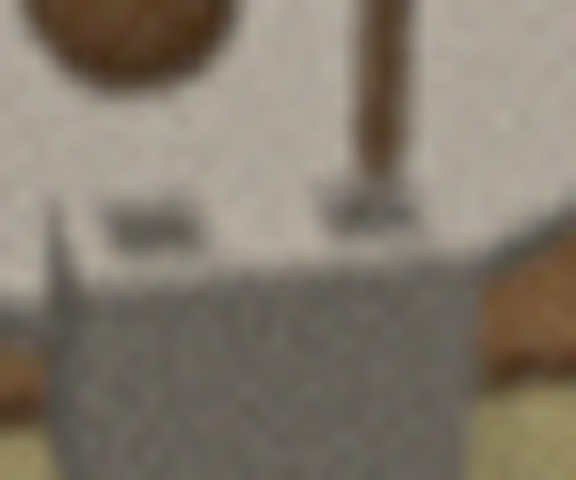

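Foot edge is at (380,178) and hole B's centre at (371,212), 7 mm below. A 1 mm correction each way, then I lower while watching the force.

```bash
python3 -m creep '[[0,-0.0011,0.001,0,0,0,0],[0,0,0,0.004,0,0,0],[0,0,0,0.004,0,0,0],[0,0,0,0.004,0,0,0],[0,0,0,0.003,0,0,0],[0,0,0,0,0,0,0],[0,0,0,0,0,0,0]]'
python3 st.py
```

```text
t: 10.15
tool_pos: [0.5962, -0.0237, 0.1471]
tool_rot: [-3.138, -0.143, 0.0]
contact_force: [0.6, 0.9, 0.2]
opening: 0.0081
t 10.15 pos [ 0.5962 -0.0237  0.1471] th -84.8 tilt 0.02 q6 1.32 op 0.0081 F [0.6 0.9 0.2]
```

```bash
python3 -m creep '[[0,0,0,0.008,0,0,0],[0,0,0,0.008,0,0,0],[0,0,0,0.008,0,0,0],[0,0,0,0.008,0,0,0],[0,0,0,0,0,0,0],[0,0,0,0,0,0,0]]'
python3 st.py
python3 - <<'E'
from h import *
b=save('side','s4.png')
cv2.imwrite('pics/c5.png',cv2.resize(cv2.cvtColor(b[175:245,315:375],cv2.COLOR_RGB2BGR),None,fx=8,fy=8,interpolation=cv2.INTER_CUBIC))
E
```

```text
t: 10.75
tool_pos: [0.596, -0.0237, 0.1149]
tool_rot: [-3.138, -0.143, 0.001]
contact_force: [0.5, 0.0, 0.1]
opening: 0.0085
t 10.75 pos [ 0.596  -0.0237  0.1149] th -84.8 tilt 0.05 q6 1.32 op 0.0085 F [0.5 0.  0.1]
```

```bash
python3 -m creep '[[0.5,0,0,0,0,0,0],[0.7,0,0,0,0,0,0],[0.7,0,0,0,0,0,0],[0.7,0,0,0,0,0,0],[0.7,0,0,-0.02,0,0,0],[0.7,0,0,-0.03,0,0,0],[1,0,0,-0.03,0,0,0],[1,0,0,-0.02,0,0,0],[1,0,0,0,0,0,0]]'
python3 -m creep '[[1,-0.0111,0.016,0,0,0,0],[1,-0.0111,0.016,0,0,0,0],[1,-0.0111,0.016,0,0,0,0],[1,-0.0111,0.016,0,0,0,0],[1,-0.0111,0.016,0,0,0,0],[1,-0.0111,0.016,0,0,0,0],[1,-0.0111,0.016,0,0,0,0],[1,-0.0111,0.016,0,0,0,0],[1,-0.0111,0.016,0,0,0,0],[1,-0.0111,0.016,0,0,0,0],[1,-0.0111,0.016,0,0,0,0],[1,-0.0111,0.016,0,0,0,0],[1,-0.0111,0.016,0,0,0,0],[1,0,0,0,0,0,0]]'
python3 -m creep '[[1,0,0,0,0,0,-7.8],[1,0,0,0,0,0,-7.8],[1,0,0,0,0,0,-7.8],[1,0,0,0,0,0,-7.8],[1,0,0,0,0,0,-7.8],[1,0,0,0,0,0,-7.8],[1,0,0,0,0,0,-7.8],[1,0,0,0,0,0,-7.8],[1,0,0,0,0,0,-7.8],[1,0,0,0,0,0,0],[1,0,0,0,0,0,0],[1,0,0,0,0,0,0]]'
python3 st.py .471 -.2439 .0975 -14.6
python3 - <<'E'
from h import *
b=save('side','s5.png')
f=lambda i:cv2.resize(cv2.cvtColor(i,cv2.COLOR_RGB2BGR),(400,400),interpolation=cv2.INTER_CUBIC)
cv2.imwrite('pics/c5.png',np.hstack([f(b[185:245,315:375]),f(b[225:315,260:350])]))
E
```

```text
t: 11.7
tool_pos: [0.5984, -0.024, 0.2198]
tool_rot: [3.137, 0.143, 0.012]
contact_force: [0.6, 0.8, -0.5]
opening: 0.0854
t: 13.1
tool_pos: [0.47, -0.245, 0.2135]
tool_rot: [-3.137, -0.138, 0.003]
contact_force: [0.9, -0.5, -0.1]
opening: 0.0855
t: 14.3
tool_pos: [0.4714, -0.2436, 0.2148]
tool_rot: [-2.487, -1.919, 0.0]
contact_force: [-0.5, -0.4, 0.7]
opening: 0.0856
t 14.3 pos [ 0.4714 -0.2436  0.2148] th -14.69 tilt 0.04 q6 -0.36 op 0.0856 F [-0.5 -0.4  0.7]
tool shift [-0.0005 -0.0002  0.1173] turn_z -0.1
```

View pics/c5.png

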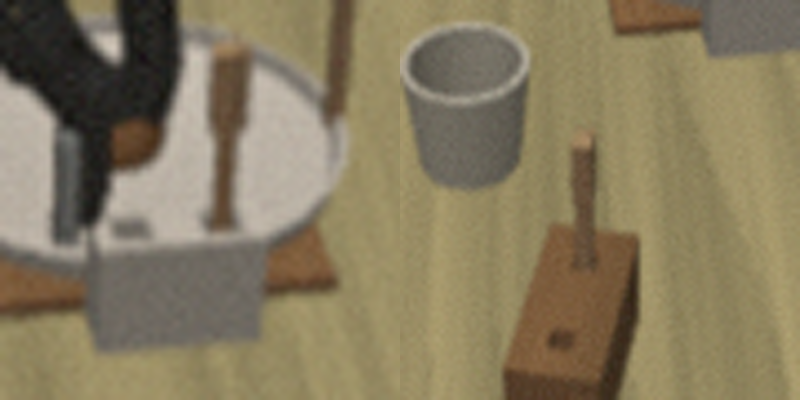

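Pick_1 stands upright in hole B; pick_2 is still in the stand. I grasp pick_2 the same way.

```bash
python3 -m creep '[[1,-0.0003,0,0.02,0,0,0],[1,0,0,0.027,0,0,0],[1,0,0,0.027,0,0,0],[1,0,0,0.027,0,0,0],[1,0,0,0.016,0,0,0],[1,0,0,0,0,0,0],[0,0,0,0,0,0,0],[0,0,0,0,0,0,0],[0,0,0,0,0,0,0],[0,0,0,0,0,0,0],[0,0,0,0,0,0,0],[0,0,0,0,0,0,0],[0,0,0,0,0,0,0]]' 40
python3 st.py
python3 -m creep '[[0,0,0,-0.01,0,0,0],[0,0,0,-0.02,0,0,0],[0,0,0,-0.025,0,0,0],[0,0,0,-0.025,0,0,0],[0,0,0,-0.025,0,0,0],[0,0,0,0,0,0,7.8],[0,0,0,0,0,0,7.8],[0,0,0,0,0,0,7.8],[0,0,0,0,0,0,7.8],[0,0,0,0,0,0,7.8],[0,0,0,0,0,0,7.8],[0,0,0,0,0,0,7.8],[0,0,0,0,0,0,7.8],[0,0,0,0,0,0,7.8],[0,0,0,0,0,0,0],[0,0,0,0,0,0,0],[0,0,0,0,0,0,0]]'
python3 st.py .5602 -.0269 .2025 -84.8
```

```text
t: 15.65
tool_pos: [0.4711, -0.2443, 0.0989]
tool_rot: [-2.485, -1.921, 0.001]
contact_force: [-3.5, 0.7, 5.2]
opening: 0.0081
t 15.65 pos [ 0.4711 -0.2443  0.0989] th -14.6 tilt 0.05 q6 -0.36 op 0.0081 F [-3.5  0.7  5.2]
t: 17.35
tool_pos: [0.4714, -0.2442, 0.2035]
tool_rot: [3.138, 0.146, 0.001]
contact_force: [-0.4, 0.3, -0.6]
opening: 0.0084
t 17.35 pos [ 0.4714 -0.2442  0.2035] th -84.69 tilt 0.03 q6 0.86 op 0.0084 F [-0.4  0.3 -0.6]
tool shift [ 0.1085 -0.2082  0.001 ] turn_z 0.1
```

```bash
python3 -m creep '[[0,0.00904,-0.01735,0,0,0,0],[0,0.00904,-0.01735,0,0,0,0],[0,0.00904,-0.01735,0,0,0,0],[0,0.00904,-0.01735,0,0,0,0],[0,0.00904,-0.01735,0,0,0,0],[0,0.00904,-0.01735,0,0,0,0],[0,0.00904,-0.01735,0,0,0,0],[0,0.00904,-0.01735,0,0,0,0],[0,0.00904,-0.01735,0,0,0,0],[0,0.00904,-0.01735,0,0,0,0],[0,0.00904,-0.01735,0,0,0,0],[0,0.00904,-0.01735,0,0,0,0],[0,0,0,0.01,0,0,0],[0,0,0,0.015,0,0,0],[0,0,0,0.015,0,0,0],[0,0,0,0,0,0,0],[0,0,0,0,0,0,0],[0,0,0,0,0,0,0]]'
python3 st.py .5602 -.0269 .1635 -84.8
python3 - <<'E'
from h import *
b=save('side','s6.png')
cv2.imwrite('pics/c6.png',cv2.resize(cv2.cvtColor(b[205:235,325:361],cv2.COLOR_RGB2BGR),None,fx=16,fy=16,interpolation=cv2.INTER_CUBIC))
E
```

```text
t: 19.15
tool_pos: [0.5607, -0.0276, 0.1637]
tool_rot: [3.138, 0.142, 0.001]
contact_force: [-0.1, -0.7, 0.1]
opening: 0.0085
t 19.15 pos [ 0.5607 -0.0276  0.1637] th -84.83 tilt 0.04 q6 1.3 op 0.0085 F [-0.1 -0.7  0.1]
tool shift [-0.0004 -0.0007  0.0002] turn_z -0.0
```

View pics/c6.png

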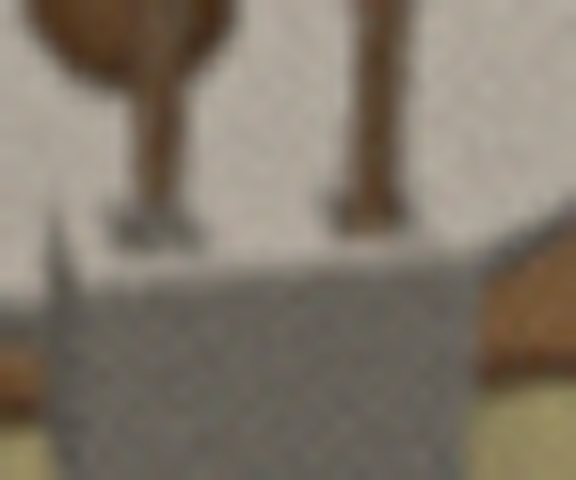

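Foot is at (158,203) and hole A's centre at (152,227). I nudge about 0.5 mm in −x and 1.2 mm in +y, then lower.

```bash
python3 -m creep '[[0,-0.0006,-0.0013,0,0,0,0],[0,0,0,0.004,0,0,0],[0,0,0,0.004,0,0,0],[0,0,0,0.004,0,0,0],[0,0,0,0.003,0,0,0],[0,0,0,0,0,0,0],[0,0,0,0,0,0,0]]'
python3 st.py
```

```text
t: 19.9
tool_pos: [0.5597, -0.0258, 0.1481]
tool_rot: [-3.138, -0.143, 0.001]
contact_force: [-1.6, 0.0, -0.4]
opening: 0.0085
t 19.9 pos [ 0.5597 -0.0258  0.1481] th -84.8 tilt 0.02 q6 1.3 op 0.0085 F [-1.6  0.  -0.4]
```

```bash
python3 -m creep '[[0,0,0,0.008,0,0,0],[0,0,0,0.008,0,0,0],[0,0,0,0.008,0,0,0],[0,0,0,0.008,0,0,0],[0,0,0,0,0,0,0],[0,0,0,0,0,0,0]]'
python3 -m creep '[[0.5,0,0,0,0,0,0],[0.7,0,0,0,0,0,0],[0.7,0,0,0,0,0,0],[0.7,0,0,0,0,0,0],[0.7,0,0,-0.02,0,0,0],[0.7,0,0,-0.03,0,0,0],[1,0,0,-0.03,0,0,0],[1,0,0,-0.03,0,0,0],[1,0,0,0,0,0,0],[1,0,0,0,0,0,0]]'
python3 st.py
```

```text
t: 20.5
tool_pos: [0.5595, -0.0258, 0.1158]
tool_rot: [-3.138, -0.142, 0.001]
contact_force: [0.3, -0.2, 0.0]
opening: 0.0084
t: 21.5
tool_pos: [0.5602, -0.0259, 0.2271]
tool_rot: [3.138, 0.143, 0.003]
contact_force: [0.0, 1.0, -0.5]
opening: 0.0852
t 21.5 pos [ 0.5602 -0.0259  0.2271] th -84.8 tilt 0.11 q6 1.3 op 0.0852 F [ 0.   1.  -0.5]
```

```bash
python3 -m creep '[[1,0.0019,-0.0109,0,0,0,0],[1,0.0019,-0.0109,0,0,0,0],[1,0.0019,-0.0109,0,0,0,0],[1,0.0019,-0.0109,0,0,0,0],[1,0.0019,-0.0109,0,0,0,0],[1,0.0019,-0.0109,0,0,0,0],[1,0.0019,-0.0109,0,0,0,0],[1,0.0019,-0.0109,0,0,0,0],[1,0.0019,-0.0109,0,0,0,0],[1,0.0019,-0.0109,0,0,0,0.5],[1,0,0,0,0,0,0],[1,0,0,0,0,0,0]]'
python3 st.py .570 .084 .109 -85.3
python3 - <<'E'
from h import *
b=save('side','s7.png')
cv2.imwrite('pics/c7.png',cv2.resize(cv2.cvtColor(b[140:245,280:390],cv2.COLOR_RGB2BGR),None,fx=5.5,fy=5.5,interpolation=cv2.INTER_CUBIC))
E
```

```text
t: 22.7
tool_pos: [0.5688, 0.0846, 0.2263]
tool_rot: [3.139, 0.13, -0.0]
contact_force: [0.2, -2.2, -0.3]
opening: 0.0856
t 22.7 pos [0.5688 0.0846 0.2263] th -85.27 tilt 0.02 q6 1.51 op 0.0856 F [ 0.2 -2.2 -0.3]
tool shift [0.0012 0.0007 0.1173] turn_z 0.0
```

View pics/c7.png

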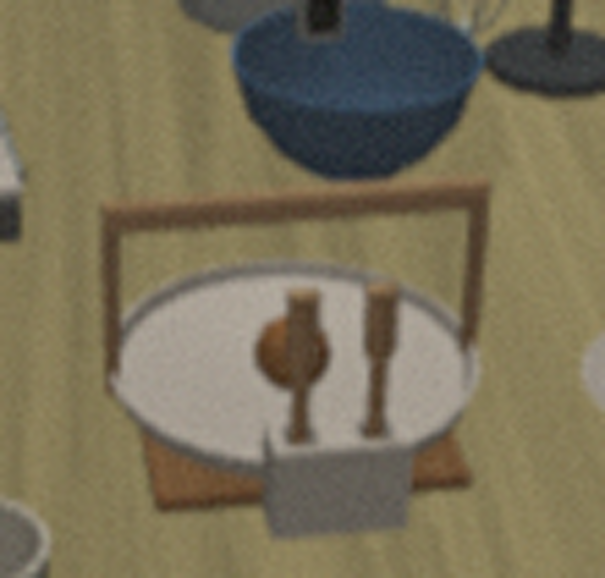

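Both picks are seated upright at equal height (crop 305,290 and 380,285), and the ball is in the middle. I go down on the bar and close gently.

```bash
python3 -m creep '[[1,0.001,0.0007,0.02,0,0,0],[1,0,0,0.025,0,0,0],[1,0,0,0.025,0,0,0],[1,0,0,0.025,0,0,0],[1,0,0,0.015,0,0,0],[0.6,0,0,0.007,0,0,0],[0.4,0,0,0,0,0,0],[0.3,0,0,0,0,0,0],[0.26,0,0,0,0,0,0],[0.24,0,0,0,0,0,0],[0.22,0,0,0,0,0,0],[0.2,0,0,0,0,0,0],[0.18,0,0,0,0,0,0]]' 20
python3 st.py .570 .084 .109 -85.3
python3 -m creep '[[0.17,0,0,0,0,0,0],[0.16,0,0,0,0,0,0],[0.15,0,0,0,0,0,0],[0.14,0,0,0,0,0,0],[0.13,0,0,0,0,0,0],[0.12,0,0,0,0,0,0],[0.1,0,0,0,0,0,0],[0.05,0,0,0,0,0,0],[0,0,0,0,0,0,0],[0,0,0,0,0,0,0]]' 20
python3 st.py
```

```text
t: 24.05
tool_pos: [0.57, 0.0842, 0.1096]
tool_rot: [-3.138, -0.129, -0.001]
contact_force: [0.4, 2.2, 0.9]
opening: 0.0154
t 24.05 pos [0.57   0.0842 0.1096] th -85.3 tilt 0.05 q6 1.51 op 0.0154 F [0.4 2.2 0.9]
tool shift [-0.      0.0002  0.0006] turn_z 0.0
t: 25.05
tool_pos: [0.5699, 0.084, 0.1095]
tool_rot: [-3.139, -0.129, -0.0]
contact_force: [-0.1, 4.2, 2.5]
opening: 0.0116
t 25.05 pos [0.5699 0.084  0.1095] th -85.3 tilt 0.03 q6 1.51 op 0.0116 F [-0.1  4.2  2.5]
```

```bash
python3 -m creep '[[0,0,0,0,0,0,0],[0,0,0,0,0,0,0],[0,0,0,0,0,0,0]]' 90
python3 st.py
python3 -m creep '[[0,0,0,-0.001,0,0,0],[0,0,0,-0.002,0,0,0],[0,0,0,-0.003,0,0,0],[0,0,0,-0.004,0,0,0],[0,0,0,-0.004,0,0,0],[0,0,0,-0.004,0,0,0],[0,0,0,-0.004,0,0,0],[0,0,0,-0.003,0,0,0],[0,0,0,-0.002,0,0,0],[0,0,0,-0.001,0,0,0],[0,0,0,0,0,0,0],[0,0,0,0,0,0,0]]'
python3 st.py
python3 - <<'E'
from h import *
b=save('side','s8.png')
for n in('ball_center','dish','holder'): print(n,[(np.round(d['extent'],1).tolist(),round(d['conf'],2)) for d in models.search_frame('side',n)][:2])
E
```

```text
t: 25.35
tool_pos: [0.57, 0.084, 0.1095]
tool_rot: [-3.139, -0.129, -0.001]
contact_force: [-0.6, 4.1, 3.7]
opening: 0.0102
t 25.35 pos [0.57   0.084  0.1095] th -85.3 tilt 0.03 q6 1.51 op 0.0102 F [-0.6  4.1  3.7]
t: 26.55
tool_pos: [0.5697, 0.0838, 0.1371]
tool_rot: [3.139, 0.129, -0.001]
contact_force: [0.1, 0.6, -4.6]
opening: 0.0105
t 26.55 pos [0.5697 0.0838 0.1371] th -85.3 tilt 0.02 q6 1.51 op 0.0105 F [ 0.1  0.6 -4.6]
ball_center [([384.9, 197.3, 430.5, 223.4], 0.18)]
dish [([299.0, 163.4, 367.4, 230.0], 0.92)]
holder [([297.6, 163.0, 368.3, 231.6], 0.56)]
```

```bash
python3 -m creep '[[0,0,0,-0.001,0,0,0],[0,0,0,-0.002,0,0,0],[0,0,0,-0.004,0,0,0],[0,0,0,-0.006,0,0,0],[0,0,0,-0.007,0,0,0],[0,0,0,-0.007,0,0,0],[0,0,0,-0.007,0,0,0],[0,0,0,-0.007,0,0,0],[0,0,0,-0.007,0,0,0],[0,0,0,-0.007,0,0,0],[0,0,0,-0.006,0,0,0],[0,0,0,-0.004,0,0,0],[0,0,0,-0.003,0,0,0],[0,0,0,-0.002,0,0,0],[0,0,0,-0.001,0,0,0],[0,0,0,0,0,0,0],[0,0,0,0,0,0,0]]'
python3 -m creep '[[0,0,0,0,0,0,-0.3],[0,0,0,0,0,0,-0.7],[0,0,0,0,0,0,-1.2],[0,0,0,0,0,0,-1.8],[0,0,0,0,0,0,-2.4],[0,0,0,0,0,0,-2.6],[0,0,0,0,0,0,-3],[0,0,0,0,0,0,-3],[0,0,0,0,0,0,-3],[0,0,0,0,0,0,-3],[0,0,0,0,0,0,-3],[0,0,0,0,0,0,-3],[0,0,0,0,0,0,-3],[0,0,0,0,0,0,-3],[0,0,0,0,0,0,-3],[0,0,0,0,0,0,-3],[0,0,0,0,0,0,-3],[0,0,0,0,0,0,-3],[0,0,0,0,0,0,-3],[0,0,0,0,0,0,-3]]'
python3 -m creep '[[0,0,0,0,0,0,-3],[0,0,0,0,0,0,-3],[0,0,0,0,0,0,-3],[0,0,0,0,0,0,-3],[0,0,0,0,0,0,-3],[0,0,0,0,0,0,-3],[0,0,0,0,0,0,-3],[0,0,0,0,0,0,-3],[0,0,0,0,0,0,-3],[0,0,0,0,0,0,-3],[0,0,0,0,0,0,-2.6],[0,0,0,0,0,0,-2.4],[0,0,0,0,0,0,-1.8],[0,0,0,0,0,0,-1.2],[0,0,0,0,0,0,-0.7],[0,0,0,0,0,0,-0.3],[0,0,0,0,0,0,0],[0,0,0,0,0,0,0],[0,0,0,0,0,0,0]]'
python3 st.py .57 .084 .208 4.7
python3 - <<'E'
from h import *
a=save('top','t9.png');b=save('side','s9.png')
f=lambda i,s:cv2.resize(cv2.cvtColor(i,cv2.COLOR_RGB2BGR),s,interpolation=cv2.INTER_CUBIC)
cv2.imwrite('pics/c9.png',np.hstack([f(b[125:245,275:395],(480,480)),f(a[120:220,250:350],(320,480))]))
E
```

```text
t: 28.45
tool_pos: [0.5697, 0.0838, 0.208]
tool_rot: [-3.139, -0.129, 0.001]
contact_force: [0.4, -0.4, -4.4]
opening: 0.0103
t: 30.45
tool_pos: [0.5698, 0.0838, 0.2083]
tool_rot: [-2.775, -1.472, 0.0]
contact_force: [0.5, -0.2, -5.4]
opening: 0.0103
t: 32.35
tool_pos: [0.5698, 0.0838, 0.2083]
tool_rot: [-2.129, -2.311, 0.0]
contact_force: [0.1, -0.8, -5.1]
opening: 0.0106
t 32.35 pos [0.5698 0.0838 0.2083] th 4.7 tilt 0.0 q6 -0.07 op 0.0106 F [ 0.1 -0.8 -5.1]
tool shift [0.0001 0.0002 0.0003] turn_z -0.0
```

View pics/c9.png

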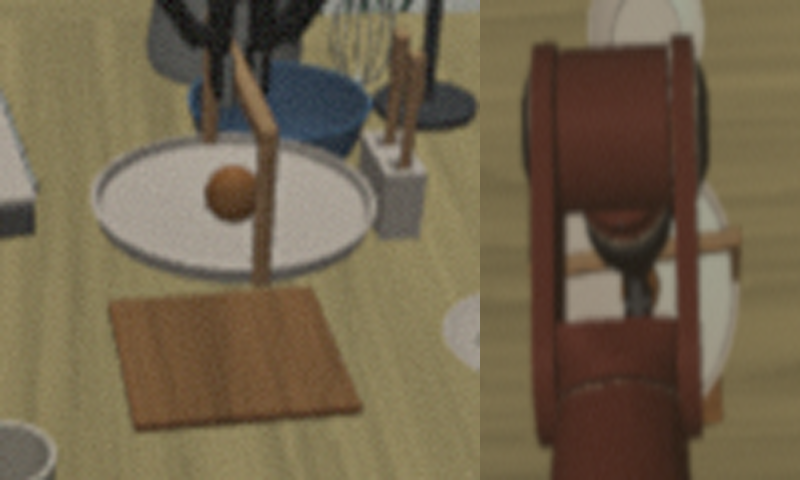

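Dish is held over the trivet with the holder on the +x side, both picks in, and the ball near the middle: (232,193) against a rim centre of about (235,200). The rim looks about 2° low on the holder side, so I check the tilt numerically.

Run:
```python
from h import *
from scipy.spatial.transform import Rotation as Ro
from scipy.optimize import least_squares
f=lambda X:(proj('side',X)-[275,125])*4
a=np.linspace(0,2*np.pi,721);rim=np.c_[.097*np.cos(a),.097*np.sin(a),0*a+.03]
hp=np.array([[0,-.11,.056],[-.033,-.124,.006],[.033,-.124,.006]])
def pose(c,tilt,yaw): return lambda P:(Ro.from_euler('z',yaw,degrees=True)*Ro.from_euler('x',tilt,degrees=True)).apply(P)+c
def ext(r): return r[r[:,0].argmin()],r[r[:,0].argmax()],r[r[:,1].argmin()]
# start picture, level dish: slope check of the camera model
w=pose(np.array([.57,.084,.01]),0,4.7)
g=lambda X:(proj('side',X)-[250,150])*[3.2,3]
print('start pred',np.round(ext(g(w(rim)))).tolist(),'seen (162,165),(373,165)')
for t in(0,2,4,6):
    R=pose(np.zeros(3),t,94.7); c=np.array([.5698,.0838,.227])-R(np.array([[0,0,.118]]))[0]
    p=pose(c,t,94.7); print(t,np.round(c,3),np.round(ext(f(p(rim)))).tolist(),'holder',np.round(f(p(hp))).tolist(),'ball',np.round(f(p(np.array([[0,0,.03]])))).tolist())
b=cv2.cvtColor(get_image('side')[125:245,275:395],cv2.COLOR_RGB2HSV)
m=((b[...,1]<45)&(b[...,2]>105)).astype(np.uint8);n,l,s,_=cv2.connectedComponentsWithStats(m)
k=[i for i in range(1,n) if s[i,4]>500];print([ (s[i]*4).tolist() for i in k])
for i in k:
    if l[55,45]==i:
        P=np.argwhere(l==i);h=cv2.convexHull(P[:,::-1].astype(np.int32));print('ellipse',[np.round(v,1) for v in map(np.array,cv2.fitEllipse(h))])
o=ctrl.get_obs();print(o['wrist_torque'],o['contact_force'])
```

```text
start pred [[153.0, 163.0], [371.0, 168.0], [257.0, 110.0]] seen (162,165),(373,165)
0 [0.57  0.084 0.109] [[88.0, 195.0], [375.0, 202.0], [225.0, 130.0]] holder [[391.0, 149.0], [418.0, 235.0], [392.0, 190.0]] ball [[231.0, 194.0]]
2 [0.566 0.083 0.109] [[84.0, 192.0], [370.0, 206.0], [212.0, 131.0]] holder [[388.0, 154.0], [412.0, 241.0], [386.0, 195.0]] ball [[227.0, 194.0]]
4 [0.562 0.083 0.109] [[80.0, 187.0], [365.0, 211.0], [198.0, 131.0]] holder [[384.0, 160.0], [406.0, 247.0], [380.0, 201.0]] ball [[222.0, 194.0]]
6 [0.558 0.083 0.11 ] [[75.0, 183.0], [360.0, 215.0], [184.0, 131.0]] holder [[380.0, 164.0], [399.0, 252.0], [374.0, 206.0]] ball [[218.0, 194.0]]
[[92, 132, 164, 140, 3732], [272, 140, 104, 132, 2456]]
ellipse [array([49.8, 49.9]), array([34. , 52.7]), np.float64(93.5)]
[-0.00736395  0.11245612 -0.0235648 ] [-0.3023382   0.04799687 -4.59795059]
```

The seen rim slope matches a level dish to within about 1°, and the ball is where the model puts it (seen (232,193), predicted (231,194)). I hand in.

```bash
python3 -c "
from station import finish_job; print(finish_job())"; python3 st.py
```

```text
the job is handed in; nothing more can be done
None
the job is handed in; nothing more can be done
```

I dropped both picks into the holder, pick_1 in hole_b and pick_2 in hole_a. I then gripped the bar with 90 N, lifted the dish about 10 cm straight up, turned it 90° anticlockwise over the trivet and handed it in while still holding it. The simulated clock was at about 32.5 s.

**Last checks before handing in:**
- **Grip:** the fingers carried a steady 4.6 N, slightly above the roughly 4 N expected for dish, ball and picks.
- **Position:** by the tool pose, the dish's origin was at z ≈ 0.109 m and over the trivet. The tool had turned from -85.3° to 4.7°, so the holder faces the trivet's +x side.
- **Level:** the rim in the side picture matched a level dish to within about 1°.
- **Ball and picks:** the ball was at its predicted pixel (seen (232,193), predicted (231,194)), and both picks stood in their holes.
- **Other crockery:** the arm met no unexpected force on the way. I did not measure the bystanders' positions again afterwards.

**Disagreements:**
- The two cameras disagreed by about 1 to 2 pixels (2 to 3 mm in x), so I set each pick over its hole from close-up side pictures.
- The gripper read 10.5 mm on the 12 mm bar and 8.4 mm on the 9 mm picks.
- The network's last look for the ball gave a low-confidence false hit, so I relied on the picture instead.

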